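Flip the bench printer's cover shut and feed the paper

TASK

The bench printer has just had a new paper roll and its dark cover still stands open, leaning backwards: push the cover over from behind with the fingertips until it is fully shut, then press the large square feed key down and let it come up again. Only push and press: do not lift or shove the printer, do not press the small round power key, and leave the other things on the bench where they are.

Things in the scene. Friction and masses are not known exactly. Their poses are not given: they have to be found in the camera images.
- printer: white strip printer, loose on rubber feet, 1.6 kg, slides if shoved with about 8 N. Origin on the bench under the case; front (keys) looks to its own -x, towards the robot; z up. In its frame (mm): case x -125 to 115, y -75 to 75; front deck x -125 to -35, top z 48; open paper bay x -37 to 58 with a fixed roll inside, walls up to z 70; rear deck x 58 to 115, top z 70
- cover_hinge (a point): middle of the cover's hinge line, which runs along the printer's y axis; at x = 55, y = 0, z = 76 mm of the printer's frame
- cover (a joint): angle of the dark grey cover, rad: 0 = fully shut, flat over the bay, top face 78 mm above the bench; 1.57 = upright; 2.1 = stop, leaning far back; starts at 1.65 to 2.0. A plate 130 mm wide, 100 mm from hinge to free edge, 5 mm thick, with a 17 mm lip at the free edge that points down when shut. Stiff hinge (0.08 N m, 1 N at the edge): it stays where it is left, so push it all the way
- cover_edge (a point): middle of the cover's free edge, 100 mm from the hinge, half-way through the plate's thickness; its x axis runs from the free edge to the hinge, z is the normal of the outer face (up when shut, backwards when the cover is upright)
- feed_key (a joint): travel of the large square feed key, m: 0 = up, 0.005 = fully down; springs back; needs 1 N to start and 3.5 N fully down. It counts as pressed beyond 0.003
- feed_key_top (a point): centre of the top of the square feed key (grey, 26 x 26 mm, standing 8 mm above the front deck), at x = -88, y = -35, z = 56 mm of the printer's frame when up; z up
- power_key (a joint): travel of the small round power key, m: 0 = up, 0.004 = fully down; not to be pressed
- power_key_top (a point): centre of the top of the round power key (grey, 14 mm diameter, standing 6 mm above the front deck), at x = -88, y = +45, z = 54 mm of the printer's frame; z up
- vial: bystander: glass sample vial with white cap, 28 mm diameter, 55 mm tall, upright, origin under its centre
- cap: bystander: blue screw cap, 42 mm diameter, 27 mm tall, origin under its centre
- amber: bystander: small amber bottle, 56 mm diameter, 110 mm tall, upright, origin under its centre
- roll: bystander: spare white paper roll on end, 54 mm diameter, 58 mm tall, origin under its centre
- beaker: bystander: glass beaker, 64 mm diameter, 75 mm tall, origin under its centre
- spatula: bystander: lab spatula 190 mm long lying flat along its x axis

How it is judged:
By the outcome, as a careful person would: the job done as asked, in the order asked, and still so for the second after the job is handed in, with the robot touching nothing.
It also fails if it takes over 45 s, if anything falls off the work surface, if the arm or the gripper's body presses on something with over 40 N, if the wrist force passes 120 N, or if a joint passes its speed limit or range.

ROBOT

A 7-joint arm with a two-finger parallel gripper is mounted at the origin on the work surface. World frame = base frame: x ahead of the robot, y to its left, z up, the work surface at z = 0. Lengths are in m, angles in rad, forces in N, time in s.
With the tool pointing down it reaches from about 0.425 to 0.925 m from the base axis. Payload 6.8 kg.
Tool frame: the origin (TCP) lies on the centre line of the jaws, within the pads' length; the fingertips stand 11 mm ahead of it and the grasp point (between the pads) lies 8 mm behind it; z points along the fingers, y is the direction in which the jaws open and shut (so a half turn about z gives the same grasp; the last joint's range is limited). The gripper opens to 85 mm and grips with 20 to 120 N. Pads are 22 mm wide; open, the fingers measure 114 mm over their backs; the gripper's body (76 mm by 85 mm) begins 54 mm behind the grasp point. The pads swing forward as they close: fully open they stand 13 mm farther back than shut.
Start: joints at [-1.324, 0.477, 0.022, 1.555, -0.011, 1.109, -0.083], TCP at [0.234, 0.633, 0.216] pointing down, gripper open.
Joint ranges: [-2.96, 2.96], [-0.34, 2.1], [-1.41, 1.46], [0.24, 2.44], [-1.37, 4.51], [0.17, 1.92], [-2.96, 2.96]. Speed limits (rad/s): [2.39, 2.39, 3.14, 3.14, 3.14, 3.14, 3.14].

INTERFACE

Orientations are given as a rotation vector (axis times angle).
In Python, from bench import r gives the robot as it stands.
- The arm moves only by the tool send_rows, never from a script. Its argument "deltas" is a list of rows, each a list of 7 numbers: the opening, from 0 (shut) to 1 (fully open), then the shift along the tool's x, y, z as a fraction of full scale, then the turn, a rotation vector about the tool's x, y, z as a fraction of full scale. In form: [[hand, x, y, z, ax, ay, az], ...]. A call has 1 to 20 rows; each row is the pose to reach, as a shift and turn from the pose commanded when the call began, along the tool's axes at that moment, turning the shorter way round; what a row does not reach only later rows make up. Full scale, the value 1, is 150 mm for a shift and 180 degrees for a turn. A row lasts 1/12 s, in which the tool goes at most 41.7 mm and 7.16 degrees, less where a joint would pass 70% of its speed; a pose out of reach is approached as far as the arm can. A call with a number of a shift or a turn outside -1 to 1 is refused whole. A call with a gripper value outside its range is refused whole. The fingers move at their own pace and stop on an object; "squeeze" is the grip in N (left out, the last holds). Time passes only in rows, so rows that repeat a pose let the fingers close. It gives the time, the measured TCP pose, the force and the opening at its end, in the units of the state.
- r.get_obs(): the state, without advancing time (a new reading comes with each control period).
- r.grab_frame(name): name is "scene" or "top"; returns a dict with "pixels" (420x560x3 uint8, red, green, blue), "camera_matrix" (3x3 intrinsics, pixels), "dist_coeffs" ([k1, k2, p1, p2, k3] as OpenCV has them; the pictures are not rectified), "rvec" (rotation vector, rad) and "tvec" (3), from world to camera coordinates, as OpenCV has them. Camera axes: x right, y down, z forward; pixel columns grow to the right and rows downward; lengths in m; the calibration is good to about 2 mm. A picture is of the moment at which its call begins. There is no depth.
- r.hand_in(): hands the job in, once; it reports no verdict.
The state is a dict: "clock": time; "joints": joint angles; "qvel": joint speeds; "tau": joint torques, N m; "tcp_pos": TCP position; "orientation": TCP orientation; "contact_force": force on the tool from outside, world axes, zero at the start; "moment": the same for the moment, N m; "grip_width": finger opening in m.
Only numpy, scipy, OpenCV 4.12 (cv2) and the standard library are available. Lean on these libraries where they do the work, as an engineer would, in place of code of your own. Each camera call takes 0.05 s, during which the arm holds its last target. There are 200 camera calls.

## Working session

There is one attempt and no reset: what is moved stays moved. The work goes in short steps, Python scripts to look and compute and a tool call to move; the robot and the scene stay as the last step left them, time stands still between calls to the robot, and variables do not carry over. Pictures are saved under pics/ and viewed, about 8 in all and at most 12, crops included, and the job is handed in when it is done.

Besides the shell and the picture viewer there is one more tool, called after "Call:" by a JSON object that holds its "api" and its "payload". send_rows: Moves the arm, as the interface text tells. Shift numbers are shares of 150 mm and turn numbers shares of 180 degrees, none past 1 either way. Its arguments: {"type":"object","properties":{"deltas":{"type":"array","items":{"type":"array","items":{"type":"number"}}},"squeeze":{"type":"number"}},"required":["deltas"]}

```bash
mkdir -p pics; cat > h.py <<'E'
import numpy as np, cv2, json
from bench import r
def snap(n,f):
    d=r.grab_frame(n); cv2.imwrite(f,cv2.cvtColor(d["pixels"],cv2.COLOR_RGB2BGR)); return d
def cam(d): 
    return [np.array(d[k],float) for k in("camera_matrix","dist_coeffs","rvec","tvec")]
def onz(d,uv,z):
    K,D,rv,t=cam(d); R=cv2.Rodrigues(rv)[0]
    p=cv2.undistortPoints(np.array(uv,float).reshape(-1,1,2),K,D).reshape(-1,2)
    o=-R.T@t.ravel(); v=np.c_[p,np.ones(len(p))]@R
    return o+v*((np.array(z)-o[2])/v[:,2])[:,None]
def proj(d,P):
    K,D,rv,t=cam(d); return cv2.projectPoints(np.array(P,float).reshape(-1,1,3),rv,t,K,D)[0].reshape(-1,2)
E
python3 - <<'E'
from h import *
for n in("scene","top"):
    d=snap(n,f"pics/{n}0.png"); R=cv2.Rodrigues(np.array(d["rvec"],float))[0]; print(n,-R.T@np.array(d["tvec"]).ravel())
print(r.get_obs())
a=cv2.imread("pics/scene0.png");b=cv2.imread("pics/top0.png")
E
```

```text
scene [0.83741754 0.5269724  0.87486008]
top [ 0.42015553 -0.02409054  1.42140853]
{'clock': 0.1, 'joints': array([-1.32410843,  0.47773537,  0.02233668,  1.55630523, -0.01149009,
        1.10929774, -0.08308396]), 'qvel': array([-0.00118862, -0.00071167,  0.00039819, -0.00220326, -0.00164661,
        0.00131987,  0.00199909]), 'tau': array([ 4.51961954e-03, -5.97768152e+01,  1.61371529e+00, -2.81957120e+01,
        1.28348460e-02,  5.11742604e-03,  1.97153338e-05]), 'tcp_pos': array([0.23431287, 0.63245672, 0.21543082]), 'orientation': array([-5.54280719e-01, -3.09214282e+00,  2.52775023e-03]), 'contact_force': array([-0.72930306, -0.4138855 ,  0.1690874 ]), 'moment': array([0.00853328, 0.05284174, 0.0193415 ]), 'grip_width': 0.08553041238445624}
```

View pics/scene0.png

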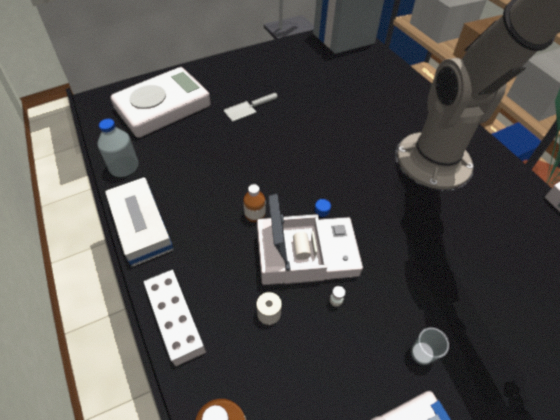

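View pics/top0.png

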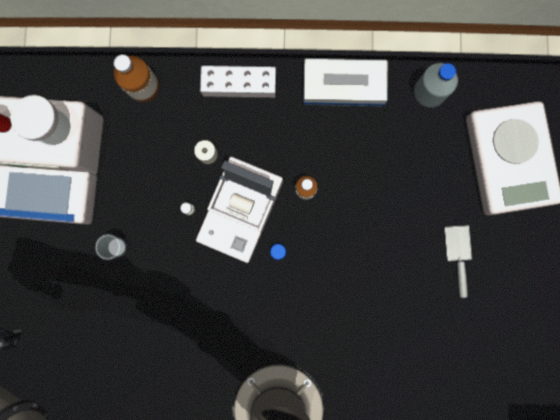

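Printer in the top view spans about (197–282, 158–262), with the cover open at (247,178). In scene it spans (258–360, 195–283). Next I'll enlarge both.

```bash
python3 - <<'E'
import cv2,numpy as np
a=cv2.imread("pics/scene0.png")[180:320,235:375]; b=cv2.imread("pics/top0.png")[135:275,170:330]
f=lambda i,s:cv2.resize(i,None,fx=s,fy=s,interpolation=cv2.INTER_CUBIC)
cv2.imwrite("pics/crop0.png",np.clip(np.hstack([f(a,2.6),f(b,2.6)]).astype(float)*1.3,0,255))
cv2.imwrite("pics/b.png",f(b,5)); cv2.imwrite("pics/a.png",f(a,4.28))
E
```

```text
[ WARN:0@0.040] global loadsave.cpp:1063 imwrite_ Unsupported depth image for selected encoder is fallbacked to CV_8U.
```

View pics/b.png

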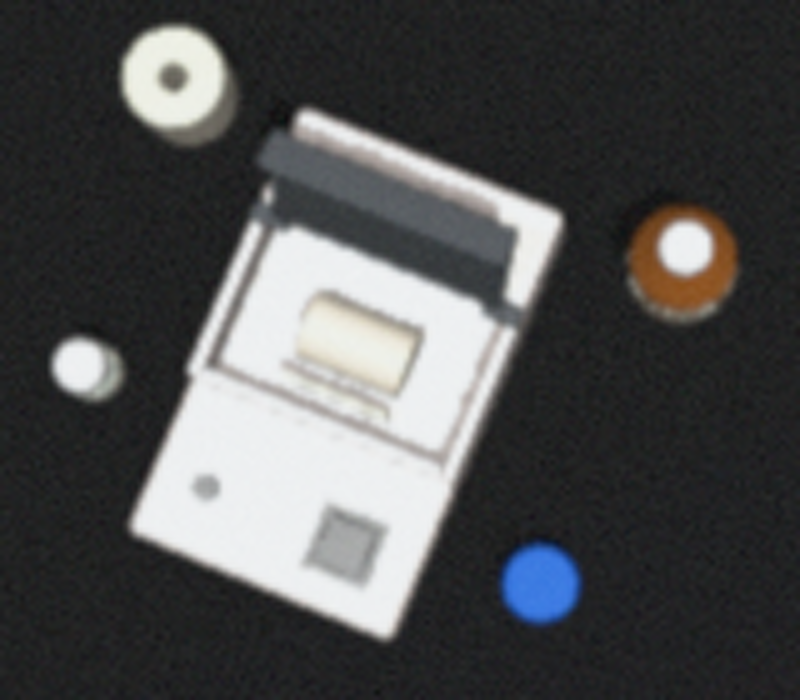

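View pics/a.png

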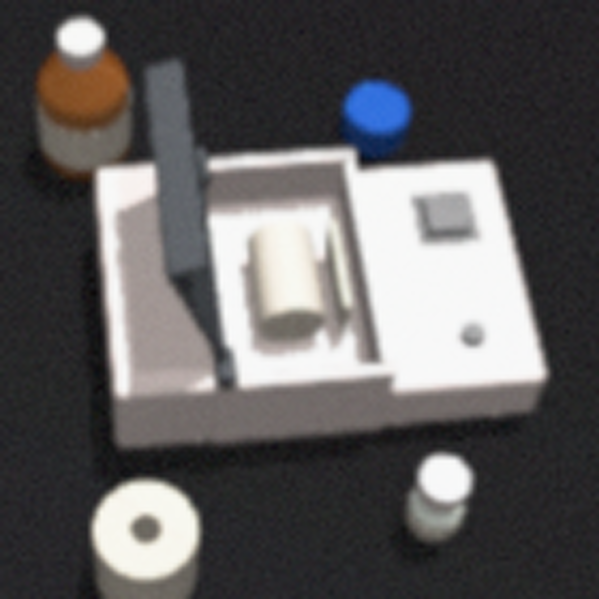

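```bash
cat > fit.py <<'E'
from h import *
from scipy.optimize import least_squares
dT=r.grab_frame("top"); dS=r.grab_frame("scene")
P=np.array([[-125,75,48],[-125,-75,48],[115,-75,70],[115,75,70],[-88,-35,56],[-88,45,54]])/1e3
T=np.array([[131,530],[391,638],[563,212],[300,110],[345,544],[206,487]])/5+[170,135]
S=np.array([[546,375],[493,160],[97,168],[115,390],[447,215],[472,333]])/4.28+[235,180]
C=np.array([[147,68],[170,278]])/4.28+[235,180]
def W(p,q): 
    c,s=np.cos(p[2]),np.sin(p[2]); return q@np.array([[c,s,0],[-s,c,0],[0,0,1]])+[p[0],p[1],0]
def cov(th,a,y,n): return np.array([.055-a*np.cos(th)+n*np.sin(th),y,.076+a*np.sin(th)+n*np.cos(th)])
def f(p):
    cc=np.array([cov(p[3],.1,-.065,.0025),cov(p[3],.1,.065,.0025)])
    return np.r_[proj(dT,W(p,P))-T,proj(dS,W(p,P))-S,proj(dS,W(p,cc))-C]
s=least_squares(lambda p:f(p).ravel(),[.55,.08,-.4,1.8],loss="soft_l1"); p=s.x
print(p,np.degrees(p[2:])); print(f(p).round(1).tolist())
np.save("p.npy",p)
for n,q in dict(hinge=[.055,0,.076],edge=cov(p[3],.1,0,0),feed=[-.088,-.035,.056],power=[-.088,.045,.054]).items(): print(n,W(p,np.array(q,float)))
for n,uv,z in(("vial",[81,365],.055),("cap",[540,584],.027),("amber",[686,247],.11),("roll",[173,77],.058)):
    w=onz(dT,[np.array(uv)/5+[170,135]],[z])[0]; c=W([0,0,-p[2]],w-[p[0],p[1],0]); print(n,w,"printer",c)
print("beaker",onz(dT,[[112,246]],[.075]))
E
python3 fit.py
```

```text
[ 0.53117945  0.11302155 -0.37058247  1.858347  ] [-21.23281148 106.47543981]
[[-1.1, -0.2], [-0.7, 0.2], [-0.1, 0.1], [-0.4, -1.1], [-0.3, 0.0], [-0.5, -0.3], [0.5, 0.1], [-0.3, -0.9], [-0.6, -0.7], [-0.0, 1.1], [-0.1, -1.5], [0.4, -1.0], [-0.3, -0.4], [-0.0, -1.0]]
hinge [0.58244586 0.09310283 0.076     ]
edge [0.60888108 0.08283186 0.17189414]
feed [0.43647764 0.11226741 0.056     ]
power [0.46545032 0.18683673 0.054     ]
vial [0.52739729 0.25349757 0.055     ] printer [-0.05439998  0.12957029  0.055     ]
cap [0.41797676 0.00983806 0.027     ] printer [-0.06814933 -0.13717634  0.027     ]
amber [ 0.5892035 -0.0619865  0.11     ] printer [ 0.11746582 -0.142114    0.11      ]
roll [0.68124154 0.2097166  0.058     ] printer [0.10485644 0.14447732 0.058     ]
beaker [[0.42291261 0.4397269  0.075     ]]
```

Fit residuals are about 1 px. The cover is at 1.86 rad, and tool x already lies along printer −x to within 1°. Now I'll shut the gripper and travel above everything to a point behind the cover.

Call:
{"api": "send_rows", "payload": {"deltas": [[0, 0, 0, -0.1, 0, 0, 0], [0, -0.1, -0.06, -0.2, 0, 0, 0], [0, -0.25, -0.16, -0.2, 0, 0, 0], [0, -0.4, -0.25, -0.2, 0, 0, 0], [0, -0.6, -0.38, -0.2, 0, 0, 0], [0, -0.8, -0.5, -0.2, 0, 0, 0]]}}

```text
clock: 0.7
tcp_pos: [0.3211, 0.5199, 0.2461]
orientation: [-0.552, -3.092, 0.0]
contact_force: [0.9, -0.7, -1.6]
grip_width: 0.0122
```

Call:
{"api": "send_rows", "payload": {"deltas": [[0, -0.2, -0.12, 0, 0, 0, 0], [0, -0.4, -0.25, 0, 0, 0, 0], [0, -0.6, -0.37, 0, 0, 0, 0], [0, -0.8, -0.5, 0, 0, 0, 0]]}}

```text
clock: 1.03
tcp_pos: [0.4082, 0.4075, 0.2463]
orientation: [-0.554, -3.092, -0.0]
contact_force: [0.2, 0.3, 0.5]
grip_width: -0.0
```

Call:
{"api": "send_rows", "payload": {"deltas": [[0, -0.2, -0.12, 0, 0, 0, 0], [0, -0.4, -0.25, 0, 0, 0, 0], [0, -0.6, -0.37, 0, 0, 0, 0], [0, -0.8, -0.5, 0, 0, 0, 0]]}}

```text
clock: 1.37
tcp_pos: [0.4946, 0.2955, 0.2463]
orientation: [-0.554, -3.092, -0.0]
contact_force: [0.4, 0.3, -0.0]
grip_width: -0.0001
```

Call:
{"api": "send_rows", "payload": {"deltas": [[0, -0.2, -0.12, 0, 0, 0, 0], [0, -0.4, -0.25, 0, 0, 0, 0], [0, -0.6, -0.37, 0, 0, 0, 0], [0, -0.8, -0.5, 0, 0, 0, 0]]}}

```text
clock: 1.7
tcp_pos: [0.5811, 0.1836, 0.2463]
orientation: [-0.554, -3.092, -0.0]
contact_force: [-0.2, 0.8, 0.4]
grip_width: -0.0001
```

Call:
{"api": "send_rows", "payload": {"deltas": [[0, -0.2, -0.12, 0, 0, 0, 0], [0, -0.4, -0.25, 0, 0, 0, 0], [0, -0.6, -0.37, 0, 0, 0, 0], [0, -0.75, -0.5, 0, 0, 0, 0], [0, -0.8, -0.5, 0, 0, 0, 0], [0, -0.8, -0.5, 0, 0, 0, 0]]}}

```text
clock: 2.2
tcp_pos: [0.668, 0.0696, 0.2459]
orientation: [0.562, 3.09, -0.002]
contact_force: [-0.4, 0.7, -0.3]
grip_width: -0.0002
```

```bash
cat > st.py <<'E'
from h import *
p=np.load("p.npy")
def st():
    o=r.get_obs(); c,s=np.cos(p[2]),np.sin(p[2]); d=o["tcp_pos"]-[p[0],p[1],0]
    R=cv2.Rodrigues(np.array(o["orientation"]))[0]; A=np.array([[c,s,0],[-s,c,0],[0,0,1]])
    print("t",o["clock"],"tcp in printer mm",(A@d*1e3).round(1),"F(printer)",(A@o["contact_force"]).round(2),"grip",round(o["grip_width"],4)); print((A@R).round(3).tolist())
st()
E
python3 st.py; python3 -c "
from h import *
a=snap('scene','pics/s1.png')['pixels'][60:340,180:400]
b=snap('top','pics/t1.png')['pixels'][100:310,130:350]
f=lambda i:cv2.resize(i,(400,500 if i is a else 382))
x=np.zeros((500,800,3),np.uint8);x[:,:400]=f(a);x[:382,400:]=f(b);cv2.imwrite('pics/v1.png',x[:,:,::-1])"
```

```text
t 2.2 tcp in printer mm [143.3   9.1 245.9] F(printer) [-0.63  0.54 -0.32] grip -0.0002
[[-1.0, -0.011, 0.001], [-0.011, 1.0, -0.001], [-0.001, -0.001, -1.0]]
```

View pics/v1.png

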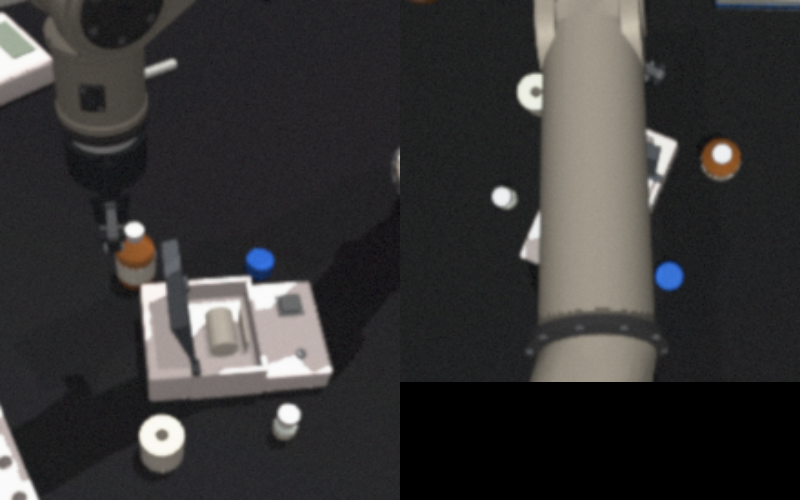

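The gripper hangs behind the cover (scene fingertips around (110,240) in the crop), and nothing has been disturbed. Now I'll descend behind the cover and close in.

Call:
{"api": "send_rows", "payload": {"deltas": [[0, 0, -0.03, 0.1, 0, 0, 0], [0, 0, -0.06, 0.25, 0, 0, 0], [0, 0, -0.06, 0.4, 0, 0, 0], [0, 0, -0.06, 0.5, 0, 0, 0], [0, 0.05, -0.06, 0.51, 0, 0, 0], [0, 0.15, -0.06, 0.51, 0, 0, 0], [0, 0.22, -0.06, 0.51, 0, 0, 0], [0, 0.22, -0.06, 0.51, 0, 0, 0]]}}

```text
clock: 2.97
tcp_pos: [0.6306, 0.0789, 0.1707]
orientation: [-0.549, -3.092, -0.003]
contact_force: [-0.7, 0.1, -0.5]
grip_width: 0.0001
```

```bash
python3 st.py
```

```text
t 2.9667 tcp in printer mm [105.1   4.2 170.7] F(printer) [-0.66 -0.19 -0.48] grip 0.0001
[[-1.0, -0.019, -0.001], [-0.019, 1.0, 0.001], [0.001, 0.001, -1.0]]
```

Call:
{"api": "send_rows", "payload": {"deltas": [[0, 0.05, 0, 0, 0, 0, 0], [0, 0.1, 0, 0, 0, 0, 0], [0, 0.15, 0, 0, 0, 0, 0], [0, 0.2, 0, 0, 0, 0, 0], [0, 0.25, 0, 0, 0, 0, 0], [0, 0.3, 0, 0, 0, 0, 0], [0, 0.35, 0, 0, 0, 0, 0], [0, 0.4, 0, 0.01, 0, 0, 0], [0, 0.45, 0, 0.02, 0, 0, 0], [0, 0.5, 0, 0.04, 0, 0, 0], [0, 0.54, 0, 0.06, 0, 0, 0], [0, 0.58, 0, 0.08, 0, 0, 0], [0, 0.62, 0, 0.11, 0, 0, 0], [0, 0.62, 0, 0.11, 0, 0, 0]]}}

```text
clock: 4.13
tcp_pos: [0.5437, 0.1087, 0.1521]
orientation: [-0.553, -3.09, 0.001]
contact_force: [-0.6, -0.2, 0.3]
grip_width: 0.0001
```

```bash
python3 st.py; python3 -c "
from h import *
a=snap('scene','pics/s2.png')['pixels'][100:310,200:400]
cv2.imwrite('pics/v2.png',cv2.resize(a[:,:,::-1],None,fx=2.8,fy=2.8))"
```

```text
t 4.1333 tcp in printer mm [ 13.3   0.5 152.1] F(printer) [-0.49 -0.43  0.29] grip 0.0001
[[-1.0, -0.017, -0.002], [-0.017, 1.0, -0.001], [0.002, -0.001, -1.0]]
```

View pics/v2.png

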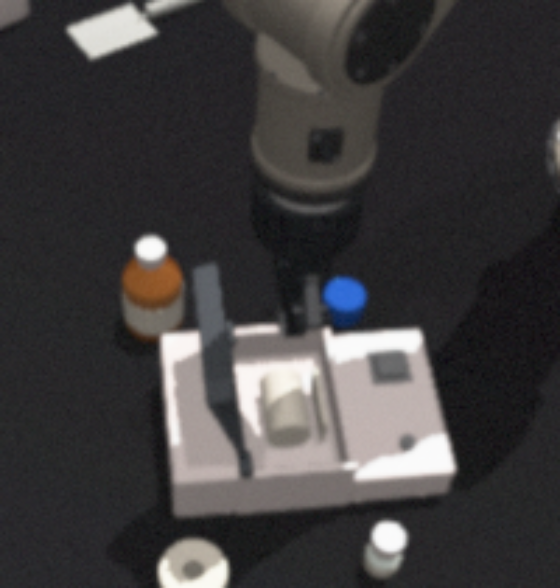

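The cover has not moved (free edge still at crop (205–225, 270–400)), and the fingers are now in front of it at about (300,325). They passed over its edge, so I'll check the tip height and the cover angle by overlay.

```bash
cat > ov.py <<'E'
from h import *
import sys
p=np.load("p.npy")
def W(q): 
    c,s=np.cos(p[2]),np.sin(p[2]); return np.array(q)@np.array([[c,s,0],[-s,c,0],[0,0,1]])+[p[0],p[1],0]
def cov(th,a,y,n): return np.array([.055-a*np.cos(th)+n*np.sin(th),y,.076+a*np.sin(th)+n*np.cos(th)])
d=r.grab_frame("scene"); o=r.get_obs()
R=cv2.Rodrigues(np.array(o["orientation"]))[0]
x0,y0,k=235,130,5
im=cv2.resize(np.ascontiguousarray(d["pixels"][y0:y0+120,x0:x0+150,::-1]),None,fx=k,fy=k,interpolation=cv2.INTER_CUBIC)
im=np.clip(im*1.6,0,255).astype(np.uint8)
def L(P,c):
    q=((proj(d,P)-[x0,y0]+.5)*k).astype(int); cv2.polylines(im,[q.reshape(-1,1,2)],True,c,1)
for th,c in zip(map(float,sys.argv[1:]),[(0,255,0),(0,0,255),(255,0,255)]):
    L([W(cov(th,*q)) for q in((.1,-.065,.0025),(.1,.065,.0025),(.1,.065,-.0195),(.1,-.065,-.0195))],c)
b=lambda z:[o["tcp_pos"]+R@np.array([x,y,z]) for x,y in((.011,.012),(.011,-.012),(-.011,-.012),(-.011,.012))]
L(b(.011),(255,255,0)); L(b(-.04),(255,128,0))
cv2.imwrite("pics/ov.png",im)
E
python3 ov.py 1.86 2.0 1.75
```

```text
(no output)
```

View pics/ov.png

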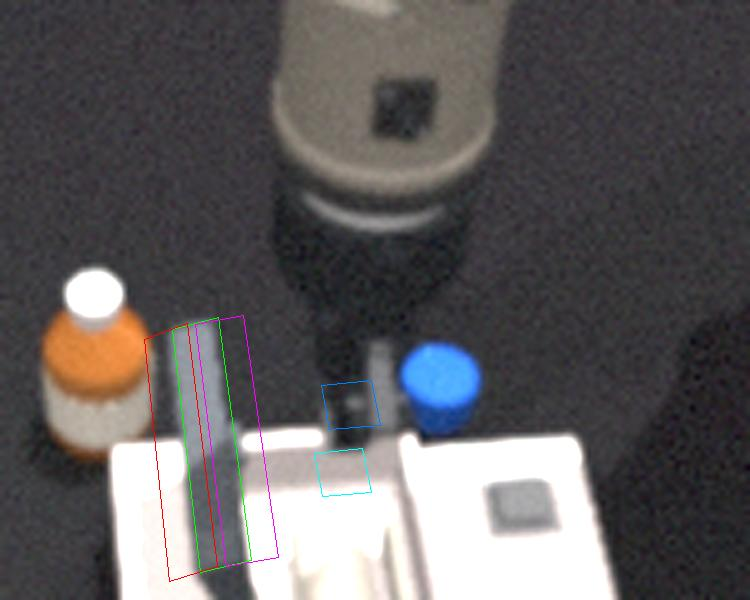

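```bash
cat >> ov.py <<'E'
for dz,c in((0,(0,255,0)),(.03,(0,0,255))):
    L([o["tcp_pos"]+R@np.array([x,y,-.062-dz]) for x,y in((.038,.0425),(.038,-.0425),(-.038,-.0425),(-.038,.0425))],c)
    L([o["tcp_pos"]+R@np.array([x,y,-.062-dz]) for x,y in((.0425,.038),(.0425,-.038),(-.0425,-.038),(-.0425,.038))],c)
cv2.imwrite("pics/ov2.png",im)
from scipy.optimize import fsolve
for y in(.012,0,-.012):
  for uv in((350,445),(380,432)):
    t=np.array(uv)/k+[x0,y0]-.5
    print(y,uv,fsolve(lambda q:proj(d,W([q[0],y,q[1]]))[0]-t,[.02,.15]))
E
python3 ov.py 1.86; python3 st.py
```

```text
0.012 (350, 445) [0.01591667 0.17951028]
0.012 (380, 432) [0.00346303 0.1875287 ]
0 (350, 445) [0.01295559 0.16229713]
0 (380, 432) [0.00019366 0.17051405]
-0.012 (350, 445) [0.00999451 0.14508398]
-0.012 (380, 432) [-0.0030757   0.15349939]
t 4.2833 tcp in printer mm [ 15.4   0.7 153.3] F(printer) [ 0.69 -0.66  1.14] grip -0.0002
[[-1.0, -0.016, 0.0], [-0.016, 1.0, 0.0], [-0.0, -0.0, -1.0]]
```

View pics/ov2.png

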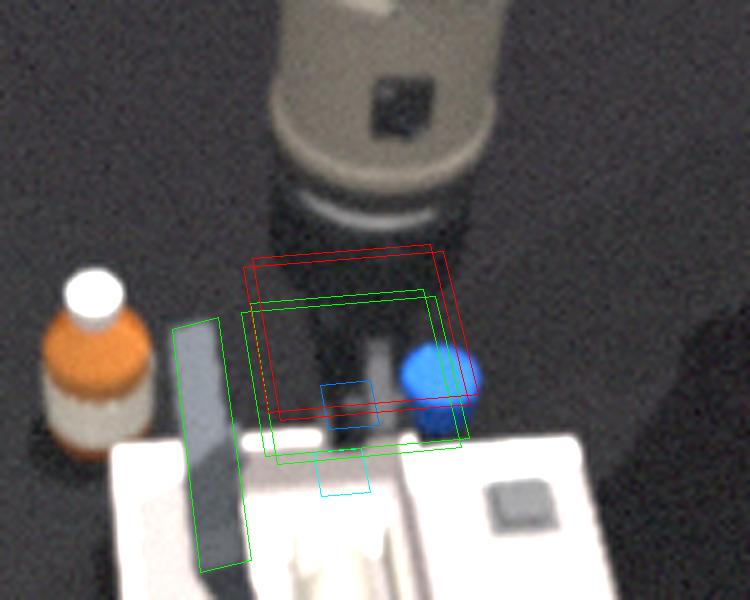

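The gripper looks about 35–40 mm higher than the reported pose implies, which agrees with it passing over the cover. I'll cross-check with the earlier frame.

```bash
cat > z.py <<'E'
from h import *
exec(open("ov.py").read().split("d=r.grab")[0].split("import sys")[1])
d=r.grab_frame("scene")
from scipy.optimize import fsolve
a=cv2.imread("pics/s1.png")[100:230,200:300]; a=np.clip(cv2.resize(a,None,fx=4,fy=4,interpolation=cv2.INTER_CUBIC)*2.5,0,255)
for z,c in((.2349,(0,255,0)),(.27,(0,0,255))):
    q=((proj(d,[W([.1433+x,.0091+y,z]) for x,y in((.011,.0145),(.011,-.0145),(-.011,-.0145),(-.011,.0145))])-[200,100]+.5)*4).astype(int); cv2.polylines(a,[q.reshape(-1,1,2)],True,c,1)
b=cv2.imread("pics/s2.png")[100:230,260:360]; b=np.clip(cv2.resize(b,None,fx=4,fy=4,interpolation=cv2.INTER_CUBIC)*2.5,0,255)
for z,c in((.1421,(0,255,0)),(.178,(0,0,255))):
    q=((proj(d,[W([.0154+x,.0007+y,z]) for x,y in((.011,.0145),(.011,-.0145),(-.011,-.0145),(-.011,.0145))])-[260,100]+.5)*4).astype(int); cv2.polylines(b,[q.reshape(-1,1,2)],True,c,1)
cv2.imwrite("pics/z.png",np.hstack([a,b]).astype(np.uint8))
E
python3 z.py
```

```text
(no output)
```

View pics/z.png

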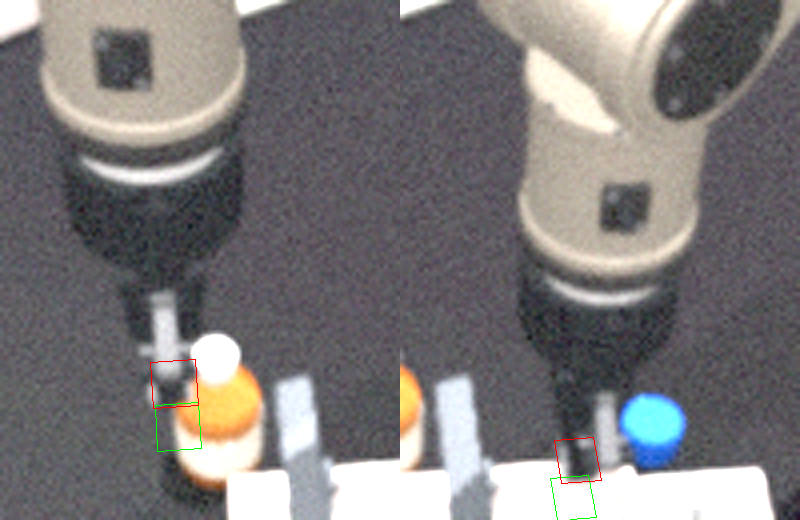

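Both frames agree that the fingertips sit about 38 mm above the nominal spot. I'll go back over the cover, descend 38 mm lower than before, and push again. That height is safe under either assumption: above the deck, with the body above the cover.

Call:
{"api": "send_rows", "payload": {"deltas": [[0, 0, 0, -0.12, 0, 0, 0], [0, 0, 0, -0.27, 0, 0, 0], [0, -0.1, 0, -0.27, 0, 0, 0], [0, -0.3, 0, -0.27, 0, 0, 0], [0, -0.5, 0, -0.27, 0, 0, 0], [0, -0.7, 0, -0.27, 0, 0, 0], [0, -0.83, 0, -0.27, 0, 0, 0], [0, -0.87, 0, -0.27, 0, 0, 0], [0, -0.87, 0, -0.27, 0, 0, 0]]}}

```text
clock: 5.08
tcp_pos: [0.6691, 0.0615, 0.1934]
orientation: [0.557, 3.091, -0.001]
contact_force: [-0.4, -0.4, 0.7]
grip_width: 0.0001
```

Call:
{"api": "send_rows", "payload": {"deltas": [[0, 0, 0, 0.12, 0, 0, 0], [0, 0, 0, 0.27, 0, 0, 0], [0, 0, 0, 0.41, 0, 0, 0], [0, 0.03, 0, 0.41, 0, 0, 0], [0, 0.12, 0, 0.41, 0, 0, 0], [0, 0.22, 0, 0.41, 0, 0, 0], [0, 0.25, 0, 0.41, 0, 0, 0], [0, 0.25, 0, 0.41, 0, 0, 0]]}}

```text
clock: 5.75
tcp_pos: [0.6316, 0.0773, 0.1335]
orientation: [-0.552, -3.093, -0.002]
contact_force: [0.9, -0.6, 0.0]
grip_width: 0.0001
```

```bash
python3 st.py
```

```text
t 5.75 tcp in printer mm [106.6   3.1 133.5] F(printer) [ 1.01 -0.22  0.02] grip 0.0001
[[-1.0, -0.018, -0.0], [-0.018, 1.0, 0.001], [0.0, 0.001, -1.0]]
```

Call:
{"api": "send_rows", "payload": {"deltas": [[0, 0.05, 0, 0, 0, 0, 0], [0, 0.1, 0, 0, 0, 0, 0], [0, 0.15, 0, 0, 0, 0, 0], [0, 0.2, 0, 0, 0, 0, 0], [0, 0.25, 0, 0, 0, 0, 0]]}}

```text
clock: 6.17
tcp_pos: [0.5971, 0.0891, 0.1325]
orientation: [0.555, 3.092, 0.0]
contact_force: [0.6, 0.0, 1.0]
grip_width: -0.0
```

Call:
{"api": "send_rows", "payload": {"deltas": [[0, 0.05, 0, 0, 0, 0, 0], [0, 0.1, 0, 0, 0, 0, 0], [0, 0.15, 0, 0.01, 0, 0, 0], [0, 0.2, 0, 0.01, 0, 0, 0], [0, 0.2, 0, 0.01, 0, 0, 0]]}}

```text
clock: 6.58
tcp_pos: [0.5674, 0.1001, 0.1304]
orientation: [-0.552, -3.09, 0.0]
contact_force: [-0.2, 0.2, -0.5]
grip_width: -0.0004
```

```bash
python3 st.py; python3 ov.py 1.86 1.22
```

```text
t 6.5833 tcp in printer mm [ 38.5   1.1 130.4] F(printer) [-0.26  0.16 -0.47] grip -0.0004
[[-1.0, -0.017, -0.002], [-0.017, 1.0, -0.001], [0.002, -0.001, -1.0]]
0.012 (350, 445) [0.01591667 0.17951028]
0.012 (380, 432) [0.00346303 0.1875287 ]
0 (350, 445) [0.01295559 0.16229713]
0 (380, 432) [0.00019366 0.17051405]
-0.012 (350, 445) [0.00999451 0.14508398]
-0.012 (380, 432) [-0.0030757   0.15349939]
```

View pics/ov.png

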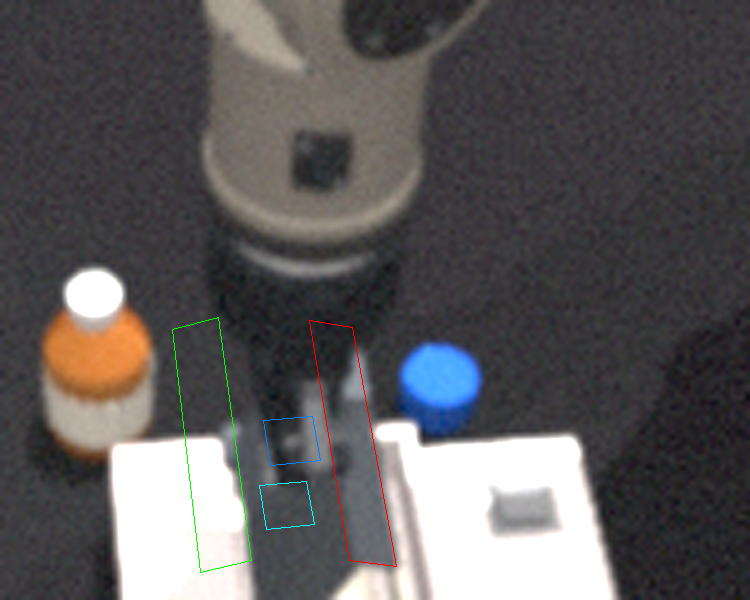

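The cover now follows, with its free edge near the 1.2 rad outline (310–395, 320–565), and the printer corners are unmoved. I'll continue along the arc.

Call:
{"api": "send_rows", "payload": {"deltas": [[0, 0.05, 0, 0.02, 0, 0, 0], [0, 0.09, 0, 0.04, 0, 0, 0], [0, 0.13, 0, 0.07, 0, 0, 0], [0, 0.17, 0, 0.09, 0, 0, 0], [0, 0.2, 0, 0.13, 0, 0, 0], [0, 0.24, 0, 0.16, 0, 0, 0], [0, 0.27, 0, 0.2, 0, 0, 0], [0, 0.3, 0, 0.24, 0, 0, 0], [0, 0.32, 0, 0.28, 0, 0, 0], [0, 0.34, 0, 0.33, 0, 0, 0], [0, 0.36, 0, 0.38, 0, 0, 0], [0, 0.37, 0, 0.42, 0, 0, 0], [0, 0.37, 0, 0.42, 0, 0, 0]]}}

```text
clock: 7.72
tcp_pos: [0.516, 0.1186, 0.0662]
orientation: [-0.553, -3.09, 0.002]
contact_force: [-0.6, 0.0, -1.2]
grip_width: 0.0004
```

Call:
{"api": "send_rows", "payload": {"deltas": [[0, 0, 0, 0.02, 0, 0, 0], [0, 0, 0, 0.04, 0, 0, 0], [0, 0, 0, 0.04, 0, 0, 0]]}}

```text
clock: 7.97
tcp_pos: [0.5177, 0.1187, 0.0634]
orientation: [-0.555, -3.092, -0.001]
contact_force: [-6.3, -0.7, 16.8]
grip_width: 0.0001
```

```bash
python3 st.py
```

```text
t 7.9667 tcp in printer mm [-14.6   0.4  63.4] F(printer) [-5.64 -2.91 16.85] grip 0.0001
[[-1.0, -0.015, -0.001], [-0.015, 1.0, 0.001], [0.001, 0.001, -1.0]]
```

Contact is at TCP z 63.4 with 17 N. I'll lift off, move above the feed key and look.

Call:
{"api": "send_rows", "payload": {"deltas": [[0, 0, 0, -0.1, 0, 0, 0], [0, 0, 0, -0.25, 0, 0, 0], [0, 0, 0, -0.4, 0, 0, 0], [0, 0.1, -0.05, -0.4, 0, 0, 0], [0, 0.25, -0.12, -0.4, 0, 0, 0], [0, 0.4, -0.19, -0.4, 0, 0, 0], [0, 0.48, -0.23, -0.4, 0, 0, 0], [0, 0.48, -0.23, -0.4, 0, 0, 0], [0, 0.48, -0.23, -0.4, 0, 0, 0]]}}

```text
clock: 8.72
tcp_pos: [0.4382, 0.1115, 0.1222]
orientation: [0.554, 3.091, 0.001]
contact_force: [-0.9, 0.1, -0.9]
grip_width: -0.0001
```

```bash
python3 st.py; cat > ov3.py <<'E'
exec(open("ov.py").read().split("x0,y0,k")[0])
x0,y0,k=240,130,5
def go(fn):
    global im
    im=cv2.resize(np.ascontiguousarray(d["pixels"][y0:y0+120,x0:x0+140,::-1]),None,fx=k,fy=k,interpolation=cv2.INTER_CUBIC)
    im=np.clip(im*1.5,0,255).astype(np.uint8)
def L(P,c,closed=True):
    q=((proj(d,P)-[x0,y0]+.5)*k).astype(int); cv2.polylines(im,[q.reshape(-1,1,2)],closed,c,1)
y0=155; go(0)
L([W(cov(0,*q)) for q in((.1,-.065,.0025),(.1,.065,.0025),(0,.065,.0025),(0,-.065,.0025))],(0,255,0))
L([W(q) for q in([-.125,.075,.048],[-.125,-.075,.048])],(0,0,255)); L([W(q) for q in([.115,-.075,.07],[.115,.075,.07])],(0,0,255))
L([W([-.088+x,-.035+y,.056]) for x,y in((.013,.013),(.013,-.013),(-.013,-.013),(-.013,.013))],(255,0,255))
for off,c in((.015,(255,255,0)),(.027,(0,128,255))): L([o["tcp_pos"]+R@np.array([x,y,-off]) for x,y in((.011,.0145),(.011,-.0145),(-.011,-.0145),(-.011,.0145))],c)
cv2.imwrite("pics/ov3.png",im)
E
python3 ov3.py
```

```text
t 8.7167 tcp in printer mm [-86.1 -35.1 122.2] F(printer) [-0.83 -0.21 -0.86] grip -0.0001
[[-1.0, -0.016, 0.001], [-0.016, 1.0, 0.001], [-0.001, 0.001, -1.0]]
```

View pics/ov3.png

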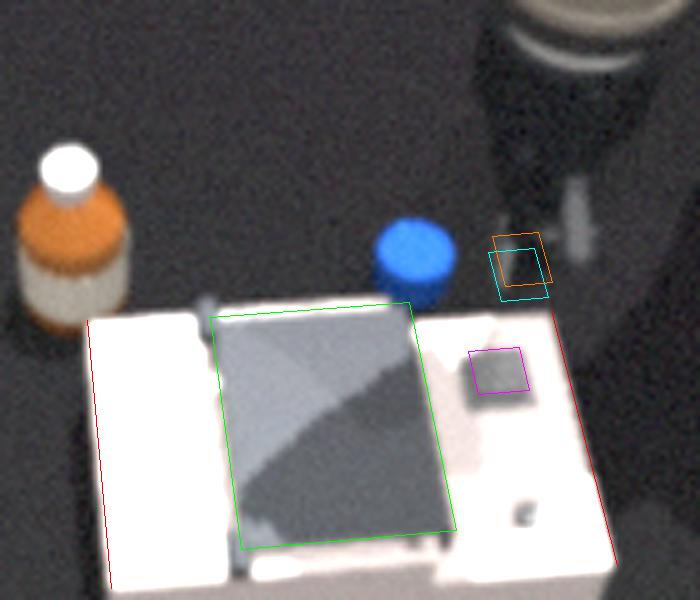

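The cover lies on its shut outline (green, (212–455, 303–548)). Printer edges match the red lines, and the key is at (498,378). Next: descend slowly over the key, reading forces.

Call:
{"api": "send_rows", "payload": {"deltas": [[0, 0, 0, 0.1, 0, 0, 0], [0, 0, 0, 0.25, 0, 0, 0], [0, 0, 0, 0.4, 0, 0, 0], [0, 0, 0, 0.48, 0, 0, 0], [0, 0, 0, 0.5, 0, 0, 0], [0, 0, 0, 0.5, 0, 0, 0], [0, 0, 0, 0.5, 0, 0, 0]]}}

```text
clock: 9.35
tcp_pos: [0.4391, 0.1114, 0.0472]
orientation: [0.555, 3.091, 0.001]
contact_force: [-0.6, 0.4, -0.3]
grip_width: 0.0
```

Call:
{"api": "send_rows", "payload": {"deltas": [[0, 0, 0, 0.01, 0, 0, 0], [0, 0, 0, 0.02, 0, 0, 0], [0, 0, 0, 0.02, 0, 0, 0], [0, 0, 0, 0.02, 0, 0, 0]]}}

```text
clock: 9.68
tcp_pos: [0.4382, 0.1114, 0.0441]
orientation: [0.554, 3.092, 0.001]
contact_force: [0.1, -0.4, -0.2]
grip_width: 0.0004
```

```bash
python3 st.py
```

```text
t 9.6833 tcp in printer mm [-86.1 -35.2  44.1] F(printer) [ 0.29 -0.37 -0.17] grip 0.0004
[[-1.0, -0.016, 0.0], [-0.016, 1.0, 0.001], [-0.0, 0.001, -1.0]]
```

Call:
{"api": "send_rows", "payload": {"deltas": [[0, 0, 0, 0.01, 0, 0, 0], [0, 0, 0, 0.01, 0, 0, 0]]}}

```text
clock: 9.85
tcp_pos: [0.4379, 0.1114, 0.0423]
orientation: [0.554, 3.092, 0.0]
contact_force: [-0.5, -0.4, -0.6]
grip_width: -0.0001
```

Call:
{"api": "send_rows", "payload": {"deltas": [[0, 0, 0, 0.01, 0, 0, 0], [0, 0, 0, 0.01, 0, 0, 0]]}}

```text
clock: 10.02
tcp_pos: [0.438, 0.1114, 0.0407]
orientation: [0.554, 3.092, 0.0]
contact_force: [0.2, 0.4, 0.9]
grip_width: 0.0
```

Call:
{"api": "send_rows", "payload": {"deltas": [[0, 0, 0, 0.01, 0, 0, 0], [0, 0, 0, 0.01, 0, 0, 0]]}}

```text
clock: 10.18
tcp_pos: [0.4381, 0.1114, 0.0392]
orientation: [0.555, 3.092, 0.0]
contact_force: [-0.9, -0.2, 1.6]
grip_width: 0.0001
```

Call:
{"api": "send_rows", "payload": {"deltas": [[0, 0, 0, 0.01, 0, 0, 0], [0, 0, 0, 0.01, 0, 0, 0], [0, 0, 0, 0.01, 0, 0, 0]]}}

```text
clock: 10.43
tcp_pos: [0.4381, 0.1114, 0.0378]
orientation: [0.554, 3.092, 0.0]
contact_force: [0.4, 0.9, 2.8]
grip_width: -0.0001
```

The force is rising like the key's spring, starting near z 41–42 as predicted. I'll continue to the stop.

Call:
{"api": "send_rows", "payload": {"deltas": [[0, 0, 0, 0.01, 0, 0, 0], [0, 0, 0, 0.01, 0, 0, 0], [0, 0, 0, 0.01, 0, 0, 0]]}}

```text
clock: 10.68
tcp_pos: [0.4381, 0.1114, 0.0363]
orientation: [0.554, 3.092, 0.0]
contact_force: [-0.7, 0.9, 2.8]
grip_width: 0.0001
```

Call:
{"api": "send_rows", "payload": {"deltas": [[0, 0, 0, 0.01, 0, 0, 0], [0, 0, 0, 0.01, 0, 0, 0], [0, 0, 0, 0.01, 0, 0, 0]]}}

```text
clock: 10.93
tcp_pos: [0.4381, 0.1114, 0.0357]
orientation: [0.555, 3.092, 0.001]
contact_force: [-3.8, -0.9, 18.2]
grip_width: -0.0002
```

The key bottomed out: spring force over about 5 mm, then a hard stop. Lifting clear and retreating.

Call:
{"api": "send_rows", "payload": {"deltas": [[0, 0, 0, -0.05, 0, 0, 0], [0, 0, 0, -0.15, 0, 0, 0], [0, 0, 0, -0.35, 0, 0, 0], [0, 0, 0, -0.55, 0, 0, 0], [0, 0, 0, -0.75, 0, 0, 0], [0, 0, 0, -0.95, 0, 0, 0], [0, 0, 0, -1, 0, 0, 0]]}}

```text
clock: 11.52
tcp_pos: [0.4399, 0.1118, 0.1887]
orientation: [0.554, 3.087, 0.006]
contact_force: [1.3, 0.1, 0.1]
grip_width: 0.0
```

Call:
{"api": "send_rows", "payload": {"deltas": [[0, 0, 0.15, 0, 0, 0, 0], [0, 0, 0.35, 0, 0, 0, 0], [0, 0, 0.55, 0, 0, 0, 0], [0, 0, 0.75, 0, 0, 0, 0], [0, 0, 1, 0, 0, 0, 0]]}}

```text
clock: 11.93
tcp_pos: [0.4897, 0.2516, 0.184]
orientation: [-0.557, -3.091, 0.003]
contact_force: [0.9, -0.7, 0.5]
grip_width: 0.0
```

Call:
{"api": "send_rows", "payload": {"deltas": [[0, 0, 0.2, 0, 0, 0, 0], [0, 0, 0.4, 0, 0, 0, 0], [0, 0, 0.6, 0, 0, 0, 0], [0, 0, 0.8, 0, 0, 0, 0], [0, 0, 1, 0, 0, 0, 0], [0, 0, 1, 0, 0, 0, 0]]}}

```text
clock: 12.43
tcp_pos: [0.5413, 0.3993, 0.1832]
orientation: [-0.545, -3.093, -0.004]
contact_force: [-1.3, 0.9, -0.1]
grip_width: 0.0001
```

```bash
python3 st.py; python3 ov3.py; python3 - <<'E'
from h import *
a=cv2.imread("pics/ov3.png"); t=cv2.imread("pics/top0.png"); d=snap("top","pics/t2.png"); b=cv2.imread("pics/t2.png")
f=lambda i:cv2.resize(i[135:275,170:330],(400,350),interpolation=cv2.INTER_CUBIC)
x=np.zeros((600,800,3),np.uint8); x[250:,:400]=f(b); x[250:,400:]=f(t); x[:250,:]=0
x[:250,:]=cv2.resize(a,(292,250)) if 0 else 0
x[:250,:292]=cv2.resize(a,(292,250)); s=b[135:275,170:330]; x[:250,300:586]=cv2.resize(cv2.absdiff(b,t)[135:275,170:330],(286,250))
cv2.imwrite("pics/fin.png",x)
E
```

```text
t 12.4333 tcp in printer mm [-94.2 270.5 183.2] F(printer) [-1.53  0.39 -0.06] grip 0.0001
[[-1.0, -0.022, -0.002], [-0.022, 1.0, 0.002], [0.002, 0.002, -1.0]]
```

View pics/fin.png

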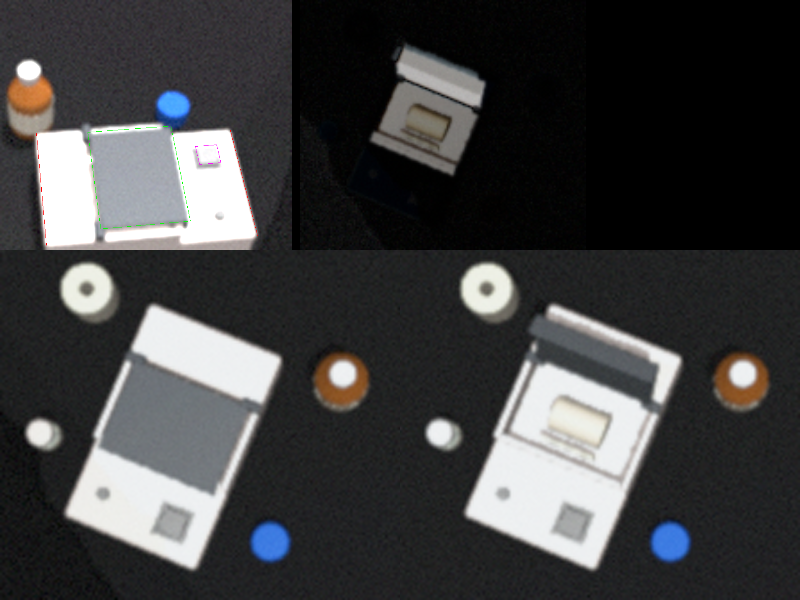

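The final top view (left) against the start (right) shows the cover flat over the bay and the key up. The printer and bystanders haven't moved: the difference image shows only the cover and bay.

```bash
python3 -c "
from bench import r
print(r.hand_in())"
```

```text
the job is handed in; nothing more can be done
None
```

The cover is shut and the feed key has been pressed and released. I handed the job in at about 12.5 s on the robot's clock.

- **Cover:** My first push passed over the cover's edge without touching it, because the fingertips sit higher than the stated 11 mm ahead of the TCP. The camera images put them about 38 mm higher than that, and touching the cover and key put them about 26 mm higher; I did not resolve the difference. I lowered the path by 38 mm, and the second push swung the cover shut, ending with about 17 N pressing down on it.
- **Feed key:** I pressed it with the shut fingertips. The force rose to about 3 N over roughly 5 mm, then hit a hard stop (18 N), which matches the key being fully down. I then lifted clear.
- **Last checks:** In the final scene image the cover matches its shut outline. Comparing the top view before and after shows only the cover and bay changed, so the printer and the nearby vial, cap, amber bottle and roll stayed put. I did not check the beaker and spatula in the final images, and the arm touched neither. The power key was not touched, and the arm ended clear of everything.

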